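# Lock the pivot adjustment of a rod bender

## Robot

A 7-joint arm with a two-finger parallel gripper is mounted at the origin on the work surface. World frame = base frame: x ahead of the robot, y to its left, z up, the work surface at z = 0. Lengths are in m, angles in rad, forces in N, time in s.
With the tool pointing down it reaches from about 0.4 to 0.9 m from the base axis. Payload 5.6 kg.
Tool frame: the origin (TCP) lies midway between the tips of the shut fingers; the grasp point (between the pads) lies 19 mm behind it; y points along the fingers, z is the direction in which the jaws open and shut, and the axes are right-handed (so a half turn about y gives the same grasp; the last joint's range is limited). The gripper opens to 92 mm and grips with 3 to 60 N. Pads are 20 mm wide; open, the fingers measure 128 mm over their backs; the gripper's body (75 mm by 189 mm) begins 69 mm behind the grasp point.
Start: joints at [-1.318, 0.468, -0.012, 1.603, 0.006, 1.071, -0.056], TCP at [0.19, 0.622, 0.215] pointing down, gripper open.
Joint ranges: [-2.53, 2.53], [-0.31, 2.02], [-1.57, 1.55], [0.28, 2.44], [-1.29, 4.43], [0.15, 1.84], [-2.92, 2.92]. Speed limits (rad/s): [2.57, 2.57, 3.14, 3.14, 3.14, 3.14, 3.14].

## Interface

Orientations are given as a 3x3 rotation matrix whose columns are the frame's x, y, z axes.
In Python, from station import env, effector, solver, viewer, workorder, search_frame, tip_of gives the robot as it stands. Calls block until the motion is done:
- env.reach(position, orientation): joint-space move of the TCP to a pose.
- env.movel(position, frame=None, rate=0.15): straight line of the TCP; frame=None keeps the orientation; rate is the mean speed in m/s.
- env.goto_joints(angles): joint-space move.
- effector.release() and effector.grasp(squeeze=None): open the fingers fully, or close them until they stop; squeeze is the grip in N (None keeps the last).
- env.pause(seconds).
- solver.inverse_kinematics(position, orientation): joint angles nearest the present ones, or None.
- env.sense(): the state.
- viewer.read_camera(name): name is "side" or "top" or "wrist"; returns (picture, depth): 400x640x3 uint8, red, green, blue; 400x640 float32, m along the optical axis (not along the pixel's ray), 0 where there is no reading.
- viewer.camera_info(name): a dict with "intrinsics" (3x3 intrinsics, pixels), "eye" and "rotation" of the camera in the world; the wrist camera has in their place "T_tool_cam" (4x4, takes a point from camera to tool coordinates, whose origin is the TCP and whose axes are the tool frame's). Camera axes: x right, y up, looking along -z (the intrinsics and any distortion apply to the point x, -y, -z); pixel columns grow to the right and rows downward; lengths in m; the calibration is good to about 2 mm. A picture is of the moment at which its call begins: read the wrist's pose just before it. camera_info takes no time and is no camera call.
A pose or a line that the arm cannot do raises env.PlanningError and nothing moves.
- workorder.finish_job(): hands the job in, once; it reports no verdict.
Trained networks look in the newest picture that a camera, given by its name, has taken for a name from the list of things; names that differ only in an ending like _2 or _b are one class to them, and where a whole thing is asked for, a point or a joint stands for the part that bears it (a point fixed in the world has none). Each returns a list of dicts, best first, with "score" (0 to 1); they miss things now and then, are a little off and sometimes report something else, mostly with a low value. They report only what shows in the picture. A call takes as long as a camera call.
- search_frame(camera, name): "at" ([x, y, z] in m, in world coordinates, good to about 4 mm: the middle of the surface that is visible of it).
- tip_of(camera, name): "at" ([x, y, z] in m, in world coordinates, good to about 4 mm: a listed point, or the origin of a listed thing).
The state is a dict: "t": time; "joint_positions": joint angles; "joint_velocities": joint speeds; "tau": joint torques, N m; "ee_pos": TCP position; "tcp_rot": TCP orientation; "wrist_force": force on the tool from outside, world axes, zero at the start; "moment": the same for the moment, N m; "gripper_width": finger opening in m.
Only numpy, scipy, OpenCV 4.12 (cv2) and the standard library are available. Lean on these libraries where they do the work, as an engineer would, in place of code of your own. Each camera call takes 0.05 s, during which the arm holds its last target.

## Task

The play of the rod bender's pivot has just been set with the lower hex nut; now lock it. Put the big open-ended spanner on that lower hex nut, fully home and let go of, with its handle on the stock rest beside the stop pin so that the pin stops it turning clockwise; then turn the red-ball lever of the locknut above it clockwise until it is tight, without letting the hex nut turn out of its setting. Finally draw the spanner off, lay it flat on the rubber mat again, and leave the other tools where they are.

Things in the scene. Friction and masses are not known exactly. Their poses are not given: they have to be found in the camera images.
- bender: Rod bender, fixed: green base plate (x -75 to 75, y -105 to 210, 12 mm thick), swing arm parked to +x, grooved grey die 84 mm across, on it a 60 mm washer with its top at height 43 mm, then the hex nut, the locknut with ball lever and the 24 mm threaded stud (top at 98 mm). Origin: pivot axis at bench level; z up, +y from the pivot to the stock rest and stop pin; heights are above the bench.
- stop_pin (a point): Fixed upright steel pin, 22 mm diameter, up to height 77 mm, on the stock rest (dark block, top at height 43 mm, y 165 to 209, x -43 to 51 mm of the bender). The point is on its axis at height 60 mm, at x 29.5, y 187 mm of the bender. The handle of a spanner on the nut, set along the bender's +y, meets the pin after turning about 2 degrees clockwise.
- adjust_nut (a joint): Turn of the lower hex nut (rad), clockwise from above; at 0 two of its flats are parallel to the bender's y. It starts within 0.02 of 0, its setting. Light friction (0.1 N m) holds it: the locknut (0.3 N m drag) takes it along if nothing holds it. With the spanner against the pin it gives about 0.12 until the slack is out, a little more under a hard push; beyond 0.35 the setting is lost.
- adjust_nut_mid (a point): Point on the pivot axis at height 48 mm, where the middle of the spanner's thickness comes when it lies on the washer. The lower hex nut: bright steel, 36 mm across flats, from height 43 to 61 mm. Above it the locknut's round black hub, 42 mm diameter, from 62 to 86 mm.
- locknut (a joint): Turn of the locknut relative to the lower hex nut (rad), growing clockwise seen from above. It ends hard, tight against the hex nut, at 1.20; it starts at 0.15 to 0.60, loose.
- lever_ball (a point): Centre of the red ball (32 mm diameter) on the locknut's black lever: 95 mm from the pivot axis, height 112 mm. Its direction from the axis, anticlockwise from the bender's x, is -46 degrees minus the locknut's value (minus the lower nut's): it goes from the far right towards the robot's side. The 13 mm thick rod rises from hub to ball.
- big_spanner: Loose bright straight open-ended spanner, 10 mm thick, 0.45 kg. Origin: jaw centre, underside. Jaw opens to its +x, 37.5 mm wide, flared to 45 mm at the mouth (x 24 mm); throat at x -21.5 mm: with the nut fully home the origin is about 1 mm from its axis. Head 76 mm wide; handle along -x to x -200 mm, 22 mm wide from x -48 mm on. Centre of mass near x -78 mm. Starts flat on the mat, z up.
- big_jaw (a point): Centre of the big spanner's jaw, at the middle of its thickness (5 mm above the underside).
- big_handle (a point): Point on the centre line of the big spanner's handle, 100 mm behind the jaw centre, middle of the thickness: a good place to grip, the handle is 22 mm wide there.
- mat: Fixed black rubber mat, 260 (x) x 300 (y) x 4 mm, on the left of the bench. Origin: centre of its underside on the bench. The two spanners lie on it side by side, handles roughly along its +y.
- small_spanner: Loose small open-ended spanner, 19 mm jaw, 168 mm long, 8 mm thick, too small for the nut. Origin at its jaw centre, handle along its -x. Bystander: leave it.
- chipping_hammer: Loose chipping hammer, 270 mm long, lying to the right of the bender. Bystander: leave it.
- wire_brush: Loose wooden wire brush, 280 mm long, beyond the bender. Bystander: leave it.
- angle_grinder: Loose grey angle grinder, about 300 mm long, on the right. Bystander: leave it.
- magnet_square: Loose orange triangular welding magnet, about 100 mm, beyond the chipping hammer, right of the bender. Bystander: leave it.
- marker_tin: Loose grey tin with markers, 74 mm diameter, 80 mm tall, standing beyond the mat. Bystander: leave it.

How it is judged:
By the outcome, as a careful person would: the job done as asked, in the order asked, and still so for the second after the job is handed in, with the robot touching nothing.
It also fails if it takes over 61 s, if anything falls off the work surface, if the arm or the gripper's body presses on something with over 40 N, if the wrist force passes 120 N, or if a joint passes its speed limit or range.

## Working session

There is one attempt and no reset: what is moved stays moved. The work goes in short steps, each a Python script; the robot and the scene stay as the last script left them, time stands still between calls to the robot, and variables do not carry over. Pictures are saved under pics/ and viewed, and the job is handed in when it is done.

```bash
ls; mkdir -p pics; python3 - <<'E'
from station import env, effector, solver, viewer, workorder, search_frame, tip_of
import cv2, numpy as np
s=env.sense(); print(s['t'],s['ee_pos'],s['tcp_rot'],s['gripper_width'])
for c in ['side','top']:
    p,d=viewer.read_camera(c); cv2.imwrite(f'pics/{c}0.png',p[:,:,::-1]); np.save(f'd_{c}0.npy',d)
    i=viewer.camera_info(c); print(c,i)
    for n in ['big_jaw','big_handle','adjust_nut_mid','lever_ball','stop_pin','bender','mat','big_spanner']:
        r=tip_of(c,n); print(n,[(np.round(q['at'],4).tolist(),round(q['score'],2)) for q in r[:2]])
print(viewer.camera_info('wrist')); print(env.sense()['t'])
E
```

```text
pics
0.0 [0.18934157 0.62121161 0.21363675] [[ 9.56573652e-01 -4.11063925e-04  2.91490445e-01]
 [-2.91490717e-01 -1.70272520e-03  9.56572142e-01]
 [ 1.03115826e-04 -9.99998466e-01 -1.74860338e-03]] 0.09197160745736546
side {'intrinsics': array([[361.71369684,   0.        , 318.40566268],
       [  0.        , 361.71369684, 194.69266832],
       [  0.        ,   0.        ,   1.        ]]), 'eye': array([ 0.26532421, -0.66528211,  0.88944884]), 'rotation': array([[ 0.8812935 ,  0.34715903, -0.3206281 ],
       [-0.47255294,  0.65304529, -0.59179859],
       [ 0.00393644,  0.673062  ,  0.73957559]])}
big_jaw [([0.5692, 0.2751, 0.0078], 0.62)]
big_handle [([0.5789, 0.3739, 0.0139], 0.92), ([0.4459, 0.2581, 0.0039], 0.58)]
adjust_nut_mid [([0.6007, -0.1409, 0.0474], 0.59)]
lever_ball [([0.6326, -0.23, 0.1125], 0.71)]
stop_pin [([0.6338, 0.0494, 0.0601], 0.87), ([0.4273, -0.376, 0.0018], 0.55)]
bender [([0.609, -0.1385, 0.0043], 0.82), ([0.4477, 0.2598, 0.0058], 0.56)]
mat [([0.5114, 0.3457, 0.0026], 0.8), ([0.627, -0.5001, -0.0021], 0.48)]
big_spanner [([0.5698, 0.2769, 0.0063], 0.8)]
to
[... 676 characters left out ...]
.94)]
bender [([0.6094, -0.1402, -0.0017], 0.74), ([0.7049, -0.3505, -0.0014], 0.33)]
mat [([0.515, 0.3454, 0.0013], 0.91)]
big_spanner [([0.5685, 0.2788, 0.0048], 0.76)]
{'intrinsics': array([[340.35672892,   0.        , 326.09285407],
       [  0.        , 340.35672892, 204.86188408],
       [  0.        ,   0.        ,   1.        ]]), 'T_tool_cam': array([[-1.68374305e-04, -9.70839892e-01, -2.39728755e-01,
        -6.83752689e-02],
       [ 1.12910006e-04,  2.39728738e-01, -9.70839904e-01,
        -1.69294794e-01],
       [ 9.99999979e-01, -1.90532269e-04,  6.92533785e-05,
         2.96201104e-06],
       [ 0.00000000e+00,  0.00000000e+00,  0.00000000e+00,
         1.00000000e+00]])}
0.9
```

View pics/side0.png

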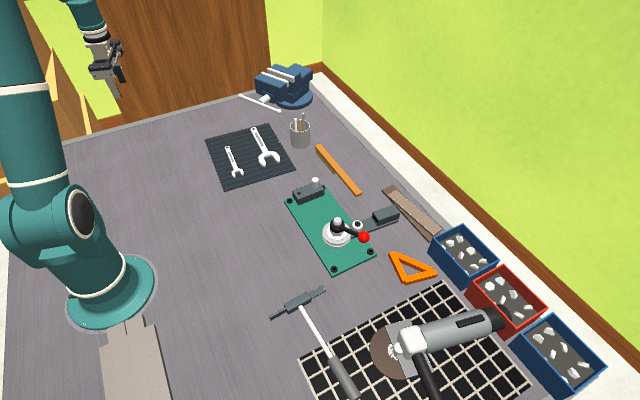

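View pics/top0.png

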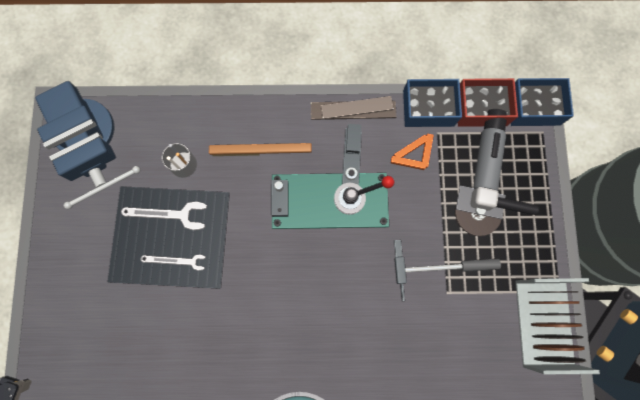

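The pictures show the spanners on the mat with the big one at top px (165,213), jaw to −y. The pivot is at top px (350,198), the ball at (388,182) and the pin at (278,186). Next I'll refine these poses with depth.

```bash
cat > h.py <<'E'
from station import env, effector, solver, viewer, workorder, search_frame, tip_of
import cv2, numpy as np
def world(cam,d,s=None):
    i=viewer.camera_info(cam);K=i['intrinsics']
    v,u=np.mgrid[0:d.shape[0],0:d.shape[1]]
    P=np.stack([(u-K[0,2])/K[0,0]*d,-(v-K[1,2])/K[1,1]*d,-d],-1)
    if cam=='wrist':
        T=i['T_tool_cam'];P=P@T[:3,:3].T+T[:3,3]
        return P@np.array(s['tcp_rot']).T+s['ee_pos']
    return P@i['rotation'].T+i['eye']
def snap(cam,name):
    s=env.sense();p,d=viewer.read_camera(cam);cv2.imwrite(f'pics/{name}.png',p[:,:,::-1])
    return s,p,world(cam,d,s)
def proj(cam,X,s=None):
    i=viewer.camera_info(cam);K=i['intrinsics'];X=np.atleast_2d(X)
    if cam=='wrist':
        T=i['T_tool_cam'];X=(X-s['ee_pos'])@np.array(s['tcp_rot']);c=(X-T[:3,3])@T[:3,:3]
    else: c=(X-i['eye'])@i['rotation']
    return np.stack([K[0,0]*c[:,0]/-c[:,2]+K[0,2],K[1,1]*-c[:,1]/-c[:,2]+K[1,2]],-1)
def R(yaw):  # fingers down; tool z (opening) horizontal at angle yaw
    z=np.array([np.cos(yaw),np.sin(yaw),0]);y=np.array([0,0,-1.]);return np.stack([np.cross(y,z),y,z],1)
E
python3 - <<'E'
from h import *
for c in ['top','side']:
    p=cv2.imread(f'pics/{c}0.png')[:,:,::-1].astype(int);W=world(c,np.load(f'd_{c}0.npy'))
    X,Y,Z=W[...,0],W[...,1],W[...,2]
    def rep(n,m): 
        q=W[m];print(c,n,m.sum(),'med',np.round(np.median(q,0),4),'min',np.round(q.min(0),4),'max',np.round(q.max(0),4))
    r=(p[...,0]>150)&(p[...,1]<60)&(p[...,2]<60)&(Y>-.3)&(Y<-.15)&(X<.7)
    rep('ball',r)
    # ball sphere fit
    q=W[r]; A=np.c_[2*q,np.ones(len(q))];s=np.linalg.lstsq(A,(q**2).sum(1),rcond=None)[0];print('sphere',s[:3],np.sqrt(s[3]+s[:3]@s[:3]))
    b=(p.min(-1)>130)&(X>.51)&(X<.66)&(Y>.2)&(Y<.5)&(Z<.05)
    rep('spanner',b)
    if b.sum()>50:
        q=W[b][:,:2]; hm=q[:,1]>.33
        l=np.polyfit(q[hm][:,1],q[hm][:,0],1);print('handle x=',l, 'at .374',np.polyval(l,.374),'ymax',q[:,1].max(),'ymin',q[:,1].min())
    g=(p[...,1]>p[...,0]+25)&(p[...,1]>p[...,2]+10)&(Y>-.3)&(Y<.12)&(X>.48)&(X<.73)&(Z<.03)
    rep('plate',g);print(cv2.minAreaRect((W[g][:,:2]*1000).astype(np.float32)))
    t=(X>.6)&(X<.75)&(Y>.25)&(Y<.42)&(Z>.03);rep('tin',t)
    t=(X>.6)&(X<.8)&(Y>-.33)&(Y<-.24)&(Z>.01);rep('magnet',t)
    t=(abs(X-.605)<.03)&(abs(Y+.139)<.03)&(Z>.09);rep('stud',t)
    t=(abs(X-.638)<.03)&(abs(Y-.0495)<.03)&(Z>.07)&(Z<.085);rep('pin',t)
E
```

```text
top ball 79 med [ 0.6345 -0.2298  0.1241] min [ 0.6231 -0.2432  0.1148] max [ 0.6487 -0.2178  0.131 ]
sphere [ 0.63576918 -0.23072821  0.11914847] 0.011501114603457801
top spanner 899 med [0.5786 0.3306 0.0133] min [ 0.5345  0.2471 -0.0019] max [0.6122 0.4795 0.0212]
handle x= [0.07146565 0.55108339] at .374 0.5778115465773709 ymax 0.47952663539165435 ymin 0.24706199697030984
top plate 4172 med [ 0.599  -0.0723  0.0116] min [ 0.5362 -0.2435  0.0008] max [0.6859 0.0671 0.0216]
((611.2351684570312, -88.26275634765625), (149.53952026367188, 309.955810546875), 0.3152696490287781)
top tin 535 med [0.7076 0.3189 0.0678] min [0.6684 0.2781 0.03  ] max [0.7499 0.4196 0.1309]
top magnet 379 med [ 0.7228 -0.294   0.0178] min [ 0.6002 -0.3298  0.01  ] max [ 0.7744 -0.2401  0.126 ]
top stud 73 med [ 0.6106 -0.1391  0.0972] min [ 0.5994 -0.1677  0.0901] max [ 0.6227 -0.1266  0.1031]
top pin 52 med [0.6381 0.0472 0.0763] min [0.6285 0.038  0.0706] max [0.6504 0.0565 0.0824]
side ball 96 med [ 0.6314 -0.2357  0.1233] min [ 0.6193 -0.2456  0.1117] max [ 0.6474 -0.2194  0.1298]
sphere [ 0.63484177 -0
[... 153 characters left out ...]
= [0.04645178 0.57758546] at .374 0.5949584210957445 ymax 0.49884519679338457 ymin 0.2000137368870285
side plate 2889 med [ 0.5927 -0.094   0.0126] min [ 0.5345 -0.2449  0.0023] max [0.6857 0.0705 0.0254]
((609.8842163085938, -87.001220703125), (150.3109893798828, 315.3829650878906), 0.2579347789287567)
side tin 437 med [0.7093 0.3052 0.0667] min [0.6664 0.276  0.0304] max [0.7499 0.4191 0.1283]
side magnet 405 med [ 0.7203 -0.2928  0.0184] min [ 0.6026 -0.3297  0.0102] max [ 0.7772 -0.24    0.1256]
side stud 56 med [ 0.6097 -0.1413  0.0975] min [ 0.5994 -0.1679  0.0901] max [ 0.6222 -0.1285  0.1012]
side pin 37 med [0.6378 0.0465 0.0773] min [0.6289 0.0348 0.0702] max [0.6486 0.0605 0.08  ]
```

```bash
python3 - <<'E'
from h import *
for c in ['top','side']:
    W=world(c,np.load(f'd_{c}0.npy'));X,Y,Z=np.moveaxis(W,-1,0)
    t=(X>.6)&(X<.75)&(Y>.25)&(Y<.40)&(Z>.086);q=W[t];print(c,len(q),q.min(0),q.max(0))
s=env.sense();print(s['ee_pos'])
q0=s['joint_positions']
for y in (-4.1,175.9):
  for pos in ([.5775,.371,.1],[.5775,.371,.008],[.61,-.04,.05],[.61,-.04,.03]):
    q=solver.inverse_kinematics(np.array(pos),R(np.radians(y)));print(y,pos,None if q is None else np.round(q,2))
E
```

```text
top 65 [0.70123514 0.28838007 0.0864953 ] [0.74005291 0.33260005 0.13092852]
side 63 [0.7005194  0.29674622 0.08614485] [0.73639726 0.33206767 0.12828513]
[0.18952908 0.62177401 0.21460927]
-4.1 [0.5775, 0.371, 0.1] [-0.85  0.66  0.34  1.61 -0.26  0.92 -0.49]
-4.1 [0.5775, 0.371, 0.008] [-0.81  0.78  0.28  1.63 -0.28  0.77 -0.48]
-4.1 [0.61, -0.04, 0.05] [-0.39  0.66  0.54  1.84 -0.47  0.77  0.34]
-4.1 [0.61, -0.04, 0.03] [-0.37  0.69  0.52  1.84 -0.49  0.74  0.34]
175.9 [0.5775, 0.371, 0.1] [-0.44  0.67 -0.27  1.57  0.21  0.93  2.3 ]
175.9 [0.5775, 0.371, 0.008] [-0.43  0.79 -0.28  1.6   0.28  0.79  2.24]
175.9 [0.61, -0.04, 0.05] [-0.81  1.12  1.33  1.86 -1.19  1.24 -2.28]
175.9 [0.61, -0.04, 0.03] [-0.81  1.17  1.33  1.87 -1.24  1.24 -2.26]
```

```bash
python3 - <<'E'
from h import *
Rg=R(np.radians(-4.1))
env.reach(np.array([.5773,.366,.12]),Rg)
s,p,W=snap('wrist','w1');print(s['t'],s['ee_pos'])
for n in ['big_jaw','big_handle']:
    print(n,[(np.round(q['at'],4).tolist(),round(q['score'],2)) for q in tip_of('wrist',n)[:2]])
b=(p.min(-1)>130)&(W[...,0]>.52)&(W[...,0]<.65)&(W[...,1]>.2)&(W[...,1]<.5)&(W[...,2]<.03)
q=W[b];print(q.min(0),q.max(0),len(q));hm=(q[:,1]>.34)&(q[:,1]<.46);print(hm.sum())
if hm.sum()>20: l=np.polyfit(q[hm][:,1],q[hm][:,0],1);print(l,np.polyval(l,.366),np.degrees(np.arctan(l[0])))
E
```

```text
2.6333 [0.57602236 0.36828359 0.1202393 ]
big_jaw []
big_handle [([0.5749, 0.3778, 0.0129], 0.7)]
[ 0.5202093   0.20000281 -0.00359717] [0.64998327 0.49999384 0.01572795] 11787
5694
[-0.01530911  0.58978435] 0.5841812115715864 -0.8770789363243959
```

View pics/w1.png

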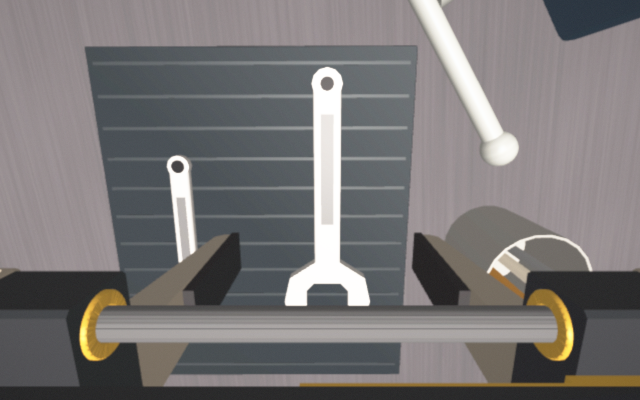

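The wrist view shows the handle centred at col 327 and parallel to the fingers, and the tin is clear of them. I'll descend and grip.

```bash
python3 - <<'E'
from h import *
Rg=R(np.radians(-4.1))
env.movel(np.array([.5773,.366,.008]),Rg,rate=.12)
s=env.sense();print(s['t'],s['ee_pos'],s['wrist_force'])
effector.grasp(40)
s=env.sense();print(s['t'],s['ee_pos'],s['wrist_force'],s['gripper_width'])
env.movel(np.array([.5773,.366,.12]),rate=.2)
s,p,W=snap('top','t2');print(s['t'],s['ee_pos'],s['wrist_force'],s['gripper_width'])
for c in ('top','side'):
  if c=='side': snap('side','s2')
  print(c,[(np.round(q['at'],4).tolist(),round(q['score'],2)) for q in tip_of(c,'big_jaw')[:2]])
E
```

```text
3.8667 [0.57797959 0.36637645 0.0089117 ] [-0.21091122  0.41194389 -0.19605747]
4.9333 [0.5769477  0.36597059 0.00793678] [-2.07680293 -0.25912023 -0.26658324] 0.021484482489981187
5.6417 [0.57612878 0.36548972 0.11847205] [ 0.31826384  0.05102097 -5.48421175] 0.021015584405669755
top [([0.5721, 0.2739, 0.119], 0.88)]
side [([0.5692, 0.2756, 0.1155], 0.54)]
```

View pics/s2.png

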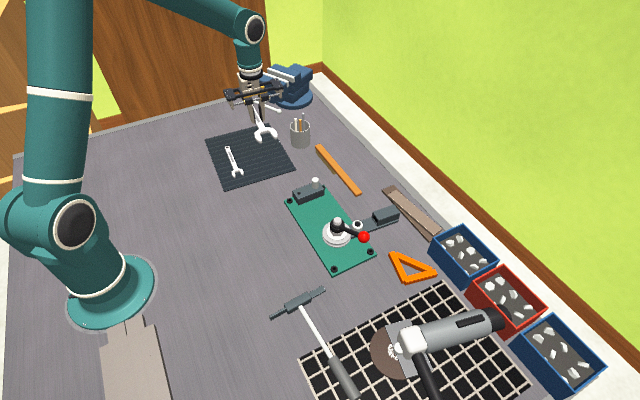

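```bash
python3 - <<'E'
from h import *
Rg=R(np.radians(.3))
env.movel(np.array([.6092,.0115,.13]),Rg,rate=.25)
env.movel(np.array([.6092,.0115,.075]),Rg,rate=.15)
for c in ('top','side','wrist'):
  s,p,W=snap(c,c+'3'); np.save(f'W_{c}3.npy',W); 
  print(c,s['t'],s['ee_pos'])
  for n in ('big_jaw','adjust_nut_mid','stop_pin'): print(n,[(np.round(q['at'],4).tolist(),round(q['score'],2)) for q in tip_of(c,n)[:2]])
import pickle;pickle.dump(s,open('s3.pkl','wb'))
E
python3 -c "
import cv2
a=cv2.imread('pics/top3.png')[130:260,230:430];cv2.imwrite('pics/top3c.png',cv2.resize(a,None,fx=4,fy=4,interpolation=2))"
```

```text
top 7.9333 [0.60942789 0.01192656 0.07506303]
big_jaw [([0.6139, -0.0799, 0.0769], 0.66)]
adjust_nut_mid [([0.6106, -0.1356, 0.0476], 0.77)]
stop_pin []
side 8.1333 [0.61019833 0.01160949 0.07630112]
big_jaw [([0.6114, -0.081, 0.0732], 0.7), ([0.7006, -0.351, -0.0013], 0.46)]
adjust_nut_mid [([0.7174, 0.3149, -0.0017], 0.73), ([0.6023, -0.1435, 0.0478], 0.7)]
stop_pin [([0.6342, 0.0492, 0.0622], 0.58), ([0.6099, 0.0172, 0.0823], 0.55)]
wrist 8.3333 [0.60948428 0.01151557 0.07555419]
big_jaw []
adjust_nut_mid []
stop_pin [([0.6367, 0.0549, 0.0619], 0.61)]
```

View pics/wrist3.png

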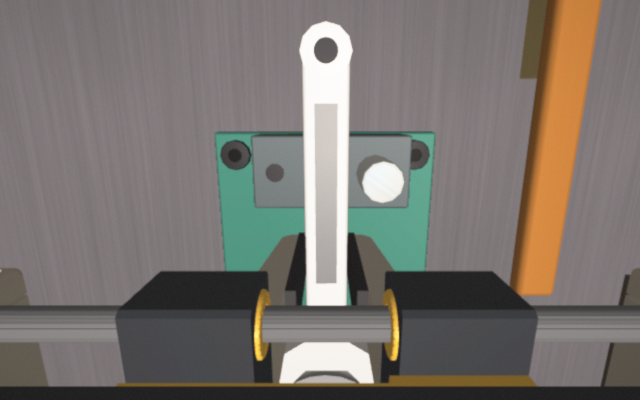

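View pics/top3c.png

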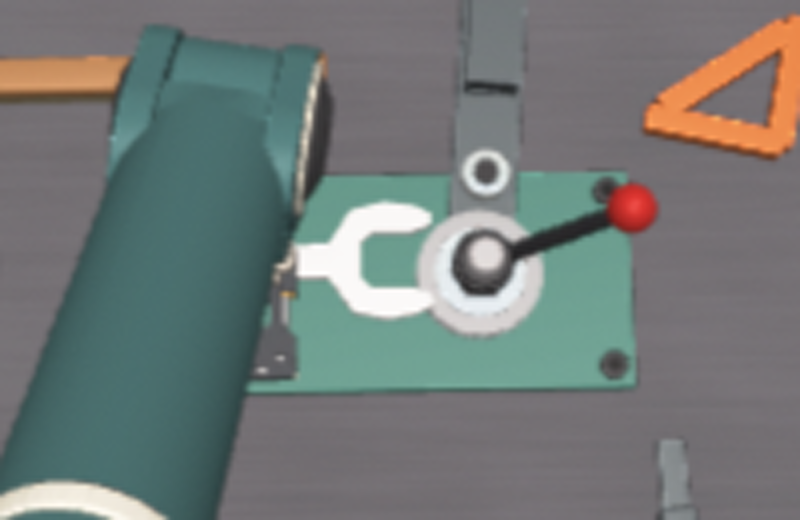

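```bash
python3 - <<'E'
from h import *
W=np.load('W_wrist3.npy');p=cv2.imread('pics/wrist3.png').astype(int)
print('handle row182',W[182,[308,326,345]]);print('row60',W[90,[308,326,345]])
m=np.zeros((400,640),bool);m[165:200,362:405]=1;m&=(p.min(-1)>180)&(W[...,2]>.07);q=W[m];print('pin',len(q),np.median(q,0),(q.min(0)+q.max(0))/2)
m=np.zeros((400,640),bool);m[137:206,250:412]=1;m&=(abs(W[...,2]-.043)<.006);q=W[m];print('rest',len(q),q.min(0),q.max(0))
T=np.load('W_top3.npy');p=cv2.imread('pics/top3.png').astype(int);X,Y,Z=np.moveaxis(T,-1,0)
m=(p.min(-1)>150)&(abs(X-.61)<.05)&(Y<-.05)&(Y>-.12)&(Z>.06);q=T[m];print('head',len(q),np.median(q[:,2]),q.min(0),q.max(0),(q.min(0)+q.max(0))/2)
for y0 in np.arange(-.105,-.05,.006):
    k=q[abs(q[:,1]-y0)<.003]; 
    if len(k): print(round(y0,3),k[:,0].min(),k[:,0].max(),k[:,0].min()/2+k[:,0].max()/2)
m=(p.min(-1)>110)&(abs(X-.61)<.036)&(abs(Y+.14)<.036)&(abs(Z-.043)<.005);q=T[m];print('washer',len(q),q.min(0),q.max(0),(q.min(0)+q.max(0))/2,cv2.minEnclosingCircle((q[:,:2]*1e3).astype(np.float32)))
E
```

```text
handle row182 [[0.59907592 0.04967523 0.07986662]
 [0.60791466 0.04989732 0.08086311]
 [0.61713461 0.05011604 0.08182925]]
row60 [[0.59948232 0.09248815 0.08168894]
 [0.60768721 0.0926175  0.08068163]
 [0.61635384 0.09258937 0.08158367]]
pin 1225 [0.63647819 0.04930365 0.07609147] [0.62720306 0.05946152 0.15923587]
rest 6080 [0.56354745 0.02825197 0.03976535] [0.65885298 0.07001963 0.04898419]
head 326 0.08006725630607703 [ 0.57282165 -0.10454147  0.07005339] [ 0.64794324 -0.05000692  0.08781964] [ 0.61038244 -0.0772742   0.07893651]
-0.105 0.5815285531666753 0.6421364990530917 0.6118325261098835
-0.099 0.5775452170764125 0.6442814977511642 0.6109133574137884
-0.093 0.5754656708971182 0.6461486754351771 0.6108071731661476
-0.087 0.5754688666547239 0.6479432393291942 0.611706052991959
-0.081 0.5744303580280563 0.6469692907660185 0.6106998243970374
-0.075 0.572821648887071 0.647573902327033 0.610197775607052
-0.069 0.5756712597845284 0.6473238229353044 0.6114975413599164
-0.063 0.5762391063549648 0.6462393081191344 0.6112392072370496
-0.057 0.5778236237205362 0.6442670354376968 0.6110453295791165
-0.051 0.5830491694957278 0.6401163114136824 0.6115827404547052
washer 344 [ 0.57405261 -0.17509196  0.03800329] [ 0.64548871 -0.1054518   0.04796384] [ 0.60977066 -0.14027188  0.04298356] ((610.6456298828125, -140.3388214111328), 41.5152473449707)
```

```bash
python3 - <<'E'
from h import *
Rg=R(np.radians(.3))
f0=env.sense()['wrist_force']
env.movel(np.array([.6087,.0115,.0495]),Rg,rate=.12)
s=env.sense();print(s['t'],s['ee_pos'],s['wrist_force']-f0)
ax=np.array([.005,-1,0])
p0=np.array([.6087,.0115,.0495])
for d in [.030,.042,.050,.054,.057,.059,.061,.063,.065,.067]:
    env.movel(p0+ax*d,Rg,rate=.06)
    s=env.sense();f=s['wrist_force']-f0;print(d,round(s['t'],2),np.round(s['ee_pos'],4),np.round(f,1),np.round(s['moment'],2))
    if np.hypot(*f[:2])>15: break
snap('top','top4');snap('side','side4')
E
python3 -c "
import cv2
a=cv2.imread('pics/top4.png')[130:260,230:430];cv2.imwrite('pics/top4c.png',cv2.resize(a,None,fx=4,fy=4,interpolation=2))"
```

```text
8.9 [0.60810441 0.01134768 0.04888899] [ 0.93746761 -0.75115143 -0.27518373]
0.03 9.55 [ 0.6088 -0.0185  0.0495] [ 0.2 -0.5  0.2] [0.04 0.06 0.03]
0.042 9.9 [ 0.6089 -0.0313  0.0495] [-0.2  0.3 -0.3] [-0.03  0.05 -0.01]
0.05 10.18 [ 0.6089 -0.0393  0.0495] [ 0.5 -0.8 -0.5] [ 0.04  0.08 -0.01]
0.054 10.43 [ 0.609  -0.0429  0.0495] [ 0.  -0.8 -0.6] [-0.03  0.05  0.06]
0.057 10.68 [ 0.6089 -0.0458  0.0495] [-0.  -0.2 -0. ] [ 0.04  0.1  -0.02]
0.059 10.93 [ 0.609  -0.0477  0.0495] [-0.3  0.7 -1.8] [ 0.04  0.05 -0.02]
0.061 11.18 [ 0.609  -0.0482  0.0494] [ 0.6  4.8 -0.5] [ 0.86  0.06 -0.02]
0.063 11.43 [ 0.6089 -0.0484  0.0494] [0.1 8.8 0.4] [ 1.74  0.09 -0.02]
0.065 11.68 [ 0.6089 -0.0486  0.0494] [-0.4 10.9  0.3] [2.51 0.16 0.01]
0.067 11.93 [ 0.6089 -0.0487  0.0493] [ 0.7 13.5  2.1] [ 3.19  0.25 -0.06]
```

View pics/top4c.png

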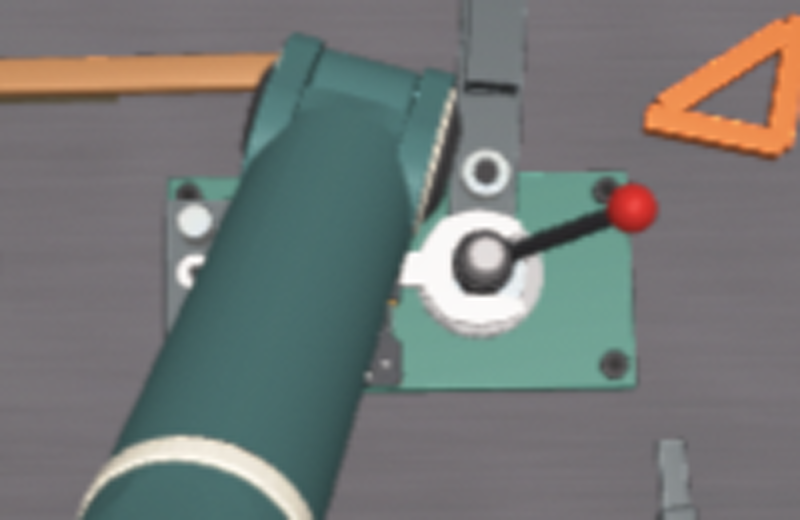

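The spanner is over the nut and pushes against a firm stop at the predicted depth. I'll lower it onto the washer, let go and look.

```bash
python3 - <<'E'
from h import *
Rg=R(np.radians(.3))
p0=np.array([.6087,.0115,.0495]);ax=np.array([.005,-1,0])
q=p0+ax*.0625
env.movel(np.array([q[0],q[1],.047]),Rg,rate=.05)
s=env.sense();print(s['t'],s['ee_pos'],s['wrist_force'])
effector.release()
s=env.sense();print(s['t'],s['ee_pos'],s['wrist_force'],s['gripper_width'])
env.movel(np.array([q[0],q[1],.20]),Rg,rate=.25)
s,p,W=snap('wrist','w5');np.save('W_w5.npy',W)
print(s['t'],s['ee_pos'])
snap('top','top5');
for n in ('big_jaw','lever_ball','adjust_nut_mid'): print(n,[(np.round(q['at'],4).tolist(),round(q['score'],2)) for q in tip_of('top',n)[:2]])
snap('side','side5')
E
python3 -c "
import cv2
a=cv2.imread('pics/side5.png')[150:300,260:460];cv2.imwrite('pics/side5c.png',cv2.resize(a,None,fx=4,fy=4,interpolation=2))"
```

```text
12.2833 [ 0.60931391 -0.04840824  0.04707481] [ 0.00839241  8.34687043 -4.28936937]
13.4 [ 0.60901844 -0.05099348  0.04698173] [ 0.13590022 -0.0625116  -0.47340184] 0.09206924126003103
14.1583 [ 0.6081055  -0.05068619  0.19883659]
big_jaw [([0.6131, -0.1434, 0.05], 0.67)]
lever_ball [([0.6361, -0.2315, 0.1102], 0.64), ([0.4206, -0.38, -0.0002], 0.3)]
adjust_nut_mid []
```

View pics/side5c.png

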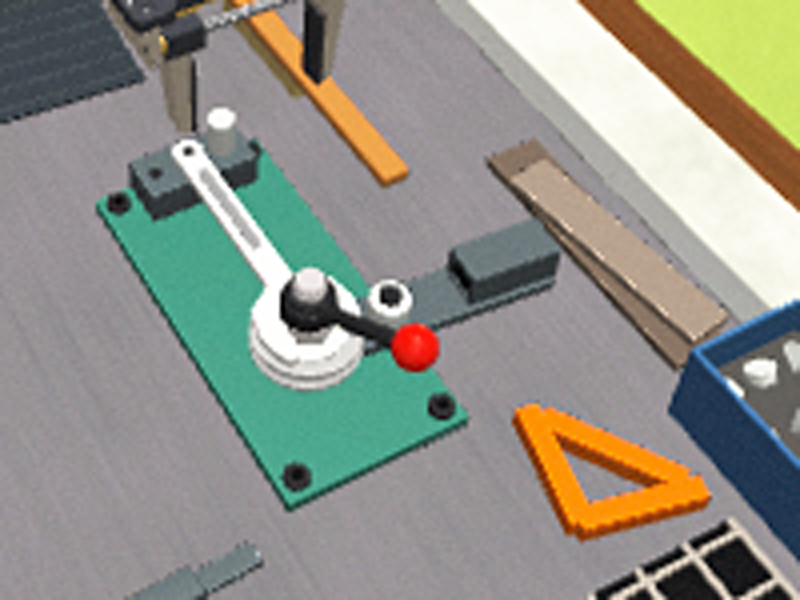

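View pics/w5.png

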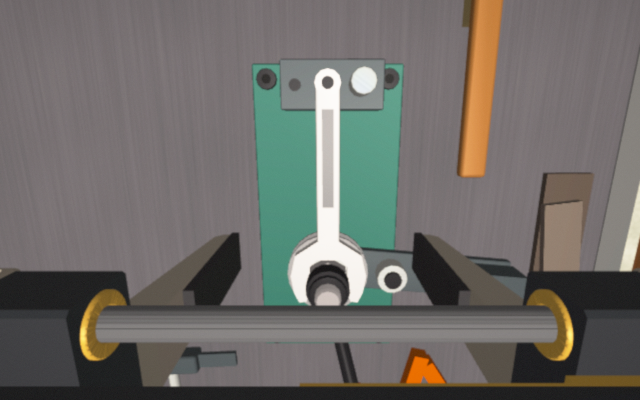

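The spanner is seated: head around the hub, handle on the rest just left of the pin (wrist px (327,82) against the pin at (365,80)). Next is the lever. I'll push with closed fingers along the arc.

```bash
cat > lev.py <<'E'
from h import *
PV=np.array([.610,-.140])
def pose(thd,back,z=.100,r=.095):
    th=np.radians(thd);u=np.array([np.cos(th),np.sin(th)]);t=np.array([np.sin(th),-np.cos(th)])
    c=PV+r*u-t*back
    yaw=np.arctan2(-t[1],-t[0])
    return np.array([c[0],c[1],z]),R(yaw),t
E
python3 - <<'E'
from lev import *
s=env.sense()
for th in (-74.6,-100,-122,-135):
    p,Rm,t=pose(th,.034);print(th,p,solver.inverse_kinematics(p,Rm))
effector.grasp(20)
p,Rm,t=pose(-74.6,.050)
env.reach(np.r_[p[:2],.2],Rm)
env.movel(p,Rm,rate=.2)
s=env.sense();print(s['t'],s['ee_pos'],p,s['wrist_force'],s['gripper_width'])
snap('side','side6');
E
python3 -c "
import cv2
a=cv2.imread('pics/side6.png')[150:300,260:460];cv2.imwrite('pics/side6c.png',cv2.resize(a,None,fx=4,fy=4,interpolation=2))"
```

```text
-74.6 [ 0.66800707 -0.22256016  0.1       ] [ 0.03658831  0.69212568  0.35638758  1.55792886 -0.2788991   0.94206576
  0.75135381]
-100 [ 0.62698689 -0.23946077  0.1       ] [ 0.00867765  0.65415483  0.44112862  1.65433108 -0.33558713  0.90900291
  0.40378406]
-122 [ 0.58849131 -0.23858182  0.1       ] [-0.03749689  0.61236985  0.51214957  1.75431602 -0.37619851  0.87372771
  0.08351161]
-135 [ 0.56686649 -0.23121677  0.1       ] [-0.07637907  0.58642841  0.55371615  1.81508635 -0.39686367  0.85239547
 -0.11709975]
17.2167 [ 0.68435608 -0.21742556  0.10121035] [ 0.6834326  -0.21831126  0.1       ] [ 1.03023598 -0.48161992  0.14447524] 0.0002615824382420657
```

View pics/side6c.png

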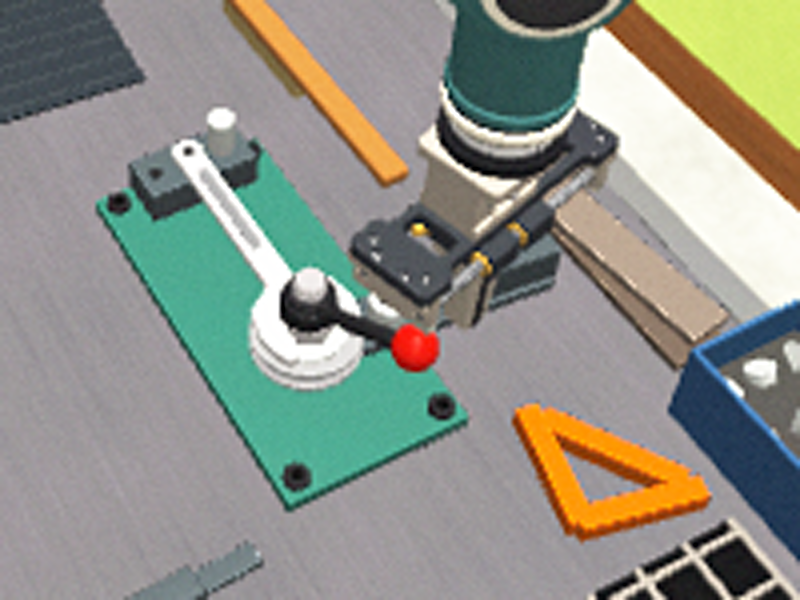

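The closed fingers are on the ball's +x side, as intended. I'll push with force monitoring.

```bash
python3 - <<'E'
from lev import *
f0=env.sense()['wrist_force']
p,Rm,t=pose(-74.6,.036);env.movel(p,Rm,rate=.1)
ths=list(np.arange(-80,-113,-6.))+list(np.arange(-113,-150,-2.))
for th in ths:
    p,Rm,t=pose(th,.034);env.movel(p,Rm,rate=.09)
    s=env.sense();f=s['wrist_force']-f0;ft=-f[:2]@t
    d=s['ee_pos'][:2]-PV
    print(round(th,1),round(s['t'],2),'lag',np.round((p[:2]-s['ee_pos'][:2])@t*1e3,1),'ft',round(ft,1),np.round(f,1))
    if ft>22 or np.linalg.norm(f)>45: break
snap('side','side7');print([(np.round(q['at'],4).tolist(),round(q['score'],2)) for q in tip_of('side','lever_ball')[:2]])
s,pp,W=snap('top','top7');print([(np.round(q['at'],4).tolist(),round(q['score'],2)) for q in tip_of('top','lever_ball')[:2]])
E
python3 -c "
import cv2
a=cv2.imread('pics/side7.png')[150:300,260:460];cv2.imwrite('pics/side7c.png',cv2.resize(a,None,fx=4,fy=4,interpolation=2))"
```

```text
-80.0 17.83 lag 0.5 ft -0.1 [-0.1 -0.5  1.2]
-86.0 18.1 lag 0.8 ft -0.3 [-0.2 -0.8  0.6]
-92.0 18.37 lag 0.6 ft 1.0 [ 1.  -1.   1.5]
-98.0 18.63 lag 0.2 ft 1.6 [ 1.5 -0.7  1. ]
-104.0 18.9 lag 0.0 ft 0.9 [ 0.7 -0.8  0.3]
-110.0 19.17 lag -0.1 ft 0.5 [0.6 0.4 0.4]
-113.0 19.42 lag 0.2 ft 2.0 [ 1.4 -2.   0.6]
-115.0 19.67 lag 0.2 ft 3.2 [ 2.6 -1.9  0.4]
-117.0 19.92 lag -0.0 ft 2.0 [ 1.2 -2.   0.7]
-119.0 20.17 lag -0.1 ft 1.6 [ 1.2 -1.2  0.9]
-121.0 20.42 lag -0.1 ft 1.5 [ 0.9 -1.4  0.9]
-123.0 20.67 lag -0.1 ft 2.6 [ 2.2 -1.4  0.4]
-125.0 20.92 lag 0.2 ft 3.6 [ 2.4 -2.9  0.3]
-127.0 21.17 lag 0.2 ft 3.3 [ 1.8 -3.1 -0.4]
-129.0 21.42 lag 0.9 ft 6.7 [ 5.  -4.4 -1. ]
-131.0 21.67 lag 2.0 ft 7.2 [ 6.4 -3.6 -1.4]
-133.0 21.92 lag 3.1 ft 9.8 [ 8.9 -4.9 -2.4]
-135.0 22.17 lag 4.2 ft 11.5 [ 9.9 -6.3 -3.1]
-137.0 22.42 lag 5.4 ft 14.1 [12.5 -7.6 -4.1]
-139.0 22.67 lag 6.5 ft 16.1 [14.8 -8.4 -5.8]
-141.0 22.92 lag 7.3 ft 18.0 [16.5 -9.8 -5.9]
-143.0 23.17 lag 8.5 ft 20.9 [ 19.  -11.9  -6.5]
-145.0 23.42 lag 9.6 ft 23.2 [ 20.1 -14.3  -6.5]
[([0.5441, -0.2072, 0.1124], 0.38)]
[]
```

View pics/side7c.png

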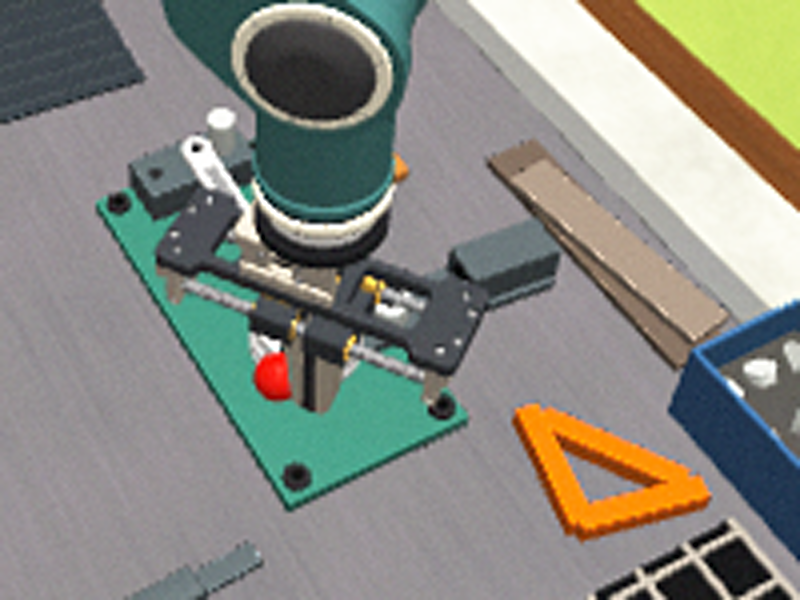

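```bash
python3 - <<'E'
from lev import *
s=env.sense();print(s['ee_pos'])
p=cv2.imread('pics/side7.png')[:,:,::-1].astype(int)
m=(p[...,0]>150)&(p[...,1]<60)&(p[...,2]<60);m[:, :300]=0;m[:,370:]=0;m[:220]=0;m[270:]=0
v,u=np.nonzero(m);print(len(u),u.min(),u.max(),v.min(),v.max())
for th in range(-112,-140,-2):
    a=np.radians(th);c=np.array([PV[0]+.095*np.cos(a),PV[1]+.095*np.sin(a),.112]);q=proj('side',c)[0];print(th,q.round(1),end=' ')
p0=cv2.imread('pics/side5.png')[:,:,::-1].astype(int)
m=(p0[...,0]>150)&(p0[...,1]<60)&(p0[...,2]<60);m[:, :300]=0;m[:,400:]=0;m[:220]=0;m[270:]=0
v,u=np.nonzero(m);print('\nstart',len(u),u.min(),u.max(),v.min(),v.max(),proj('side',[PV[0]+.095*np.cos(np.radians(-74.6)),PV[1]+.095*np.sin(np.radians(-74.6)),.112]))
E
```

```text
[ 0.56014994 -0.22814192  0.10287318]
71 324 332 238 249
-112 [342.7 245.3] -114 [341.5 245.4] -116 [340.2 245.4] -118 [338.9 245.5] -120 [337.6 245.4] -122 [336.3 245.4] -124 [335.  245.3] -126 [333.8 245.2] -128 [332.5 245. ] -130 [331.2 244.8] -132 [330.  244.5] -134 [328.7 244.3] -136 [327.5 244. ] -138 [326.2 243.6] 
start 97 358 368 231 241 [[363.3191657  237.18685974]]
```

```bash
python3 - <<'E'
from lev import *
p,Rm,t=pose(-125,.034);env.movel(p,Rm,rate=.1)
p,Rm,t=pose(-105,.05);env.movel(p,Rm,rate=.15)
snap('side','side8')
p=cv2.imread('pics/side8.png')[:,:,::-1].astype(int)
m=(p[...,0]>150)&(p[...,1]<60)&(p[...,2]<60);m[:, :300]=0;m[:,370:]=0;m[:220]=0;m[270:]=0
v,u=np.nonzero(m);print(len(u),u.min(),u.max(),v.min(),v.max(),u.mean(),v.mean())
s=env.sense();print(s['t'],s['ee_pos'],s['wrist_force'])
E
python3 -c "
import cv2
a=cv2.imread('pics/side8.png')[150:300,260:460];cv2.imwrite('pics/side8c.png',cv2.resize(a,None,fx=4,fy=4,interpolation=2))"
```

```text
100 326 337 238 249 331.43 244.12
24.6667 [ 0.63202186 -0.24450952  0.09952928] [-0.52141949  0.5428997   0.71528385]
```

View pics/side8c.png

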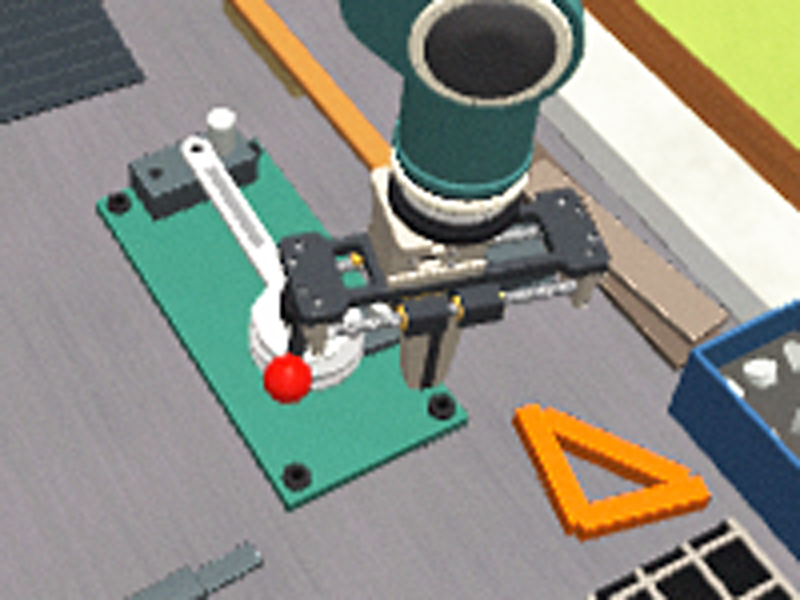

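```bash
python3 - <<'E'
from lev import *
p,Rm,t=pose(-105,.05)
env.movel(np.r_[p[:2],.2],Rm,rate=.25)
effector.release()
Rs=R(0.04)
env.reach(np.array([.612,-.049,.20]),R(-.035))
for c in ('top','side','wrist'):
    s,im,W=snap(c,c+'9');np.save(f'W_{c}9.npy',W)
    print([(np.round(q['at'],4).tolist(),round(q['score'],2)) for q in tip_of(c,'lever_ball')[:2]],[(np.round(q['at'],4).tolist(),round(q['score'],2)) for q in tip_of(c,'big_handle')[:2]])
print(s['t'],s['ee_pos'])
def ball(f,cam):
    p=cv2.imread(f)[:,:,::-1].astype(int)
    m=(p[...,0]>150)&(p[...,1]<60)&(p[...,2]<60)
    X=proj(cam,[PV[0],PV[1],.1])[0];vv,uu=np.mgrid[0:400,0:640];m&=np.hypot(uu-X[0],vv-X[1])<60
    v,u=np.nonzero(m);b=np.array([u.mean(),v.mean()])
    best=min(((np.hypot(*(proj(cam,[PV[0]+.095*np.cos(a),PV[1]+.095*np.sin(a),.112])[0]-b)),np.degrees(a)) for a in np.radians(np.arange(-160,-60,.25))))
    print(f,len(u),b,best)
ball('pics/top0.png','top');ball('pics/side0.png','side');ball('pics/top5.png','top');ball('pics/top9.png','top');ball('pics/side9.png','side')
E
python3 -c "
import cv2
a=cv2.imread('pics/top9.png')[130:260,230:430];cv2.imwrite('pics/top9c.png',cv2.resize(a,None,fx=4,fy=4,interpolation=2))"
```

```text
[([0.5457, -0.2134, 0.1101], 0.73), ([0.6103, -0.1398, -0.0029], 0.43)] [([0.7039, -0.346, -0.0019], 0.18)]
[([0.5477, -0.2116, 0.1114], 0.69)] [([0.614, -0.0429, 0.052], 0.61), ([0.7533, 0.1032, 0.0011], 0.4)]
[([0.5483, -0.2143, 0.1145], 0.79)] [([0.6108, -0.0395, 0.052], 0.57), ([0.7527, 0.0976, -0.0003], 0.38)]
27.7 [ 0.6120561  -0.05066878  0.19992011]
pics/top0.png 79 [387.86075949 181.2278481 ] (np.float64(0.2082030775165266), np.float64(-73.25))
pics/side0.png 97 [363.32989691 236.19587629] (np.float64(0.7451220884147852), np.float64(-73.5))
pics/top5.png 80 [387.8125 181.175 ] (np.float64(0.17069953122856685), np.float64(-73.25))
pics/top9.png 76 [381.72368421 215.13157895] (np.float64(0.4639829354061263), np.float64(-129.0))
pics/side9.png 100 [331.45 244.05] (np.float64(0.7665997474043688), np.float64(-129.75))
```

View pics/top9c.png

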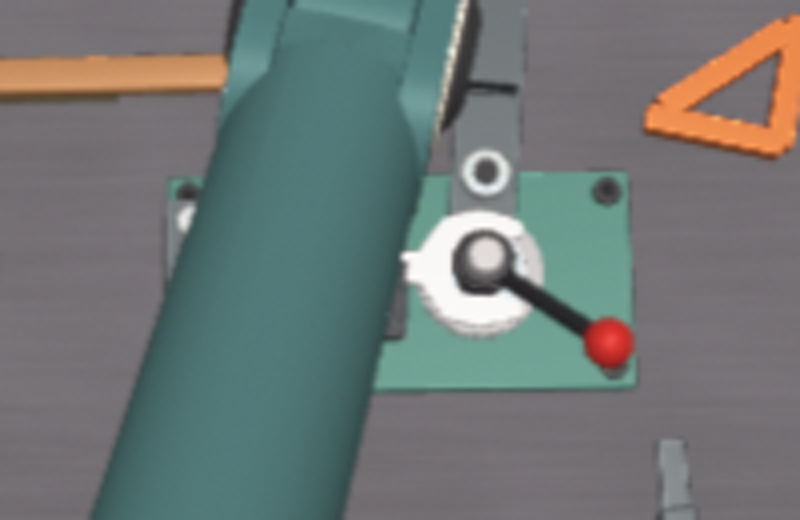

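View pics/wrist9.png

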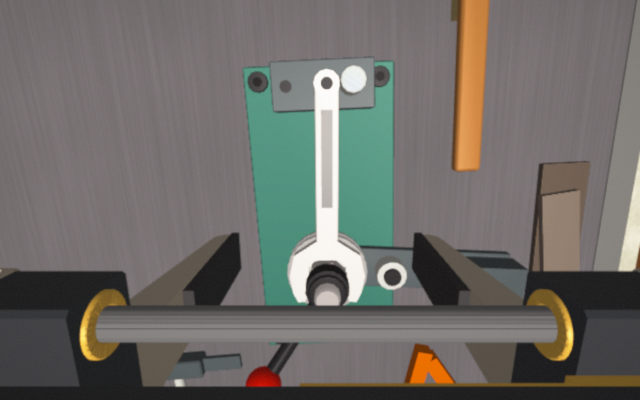

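The ball went from −73° to −129°, so the lock is tight. The spanner is still fully home with its handle against the pin (wrist px (327,82), pin (354,79)). The implied nut turn is about 0.26, which is inside 0.35. Now I'll grip the spanner, ease it off the pin and draw it off.

```bash
python3 - <<'E'
from lev import *
s=env.sense();x,y=.612,-.0495
env.movel(np.array([x,y,.0475]),R(-.035),rate=.22)
f0=env.sense()['wrist_force'];print(f0)
effector.grasp(40)
s=env.sense();print(s['t'],s['ee_pos'],s['wrist_force'],s['gripper_width'])
x0=s['ee_pos'][0]-.0015;y0=s['ee_pos'][1];yaw=-.018
env.movel(np.array([x0,y0,.048]),R(yaw),rate=.03)
s=env.sense();print('eased',s['t'],s['ee_pos'],np.round(s['wrist_force']-f0,1),np.round(s['moment'],2))
dr=np.array([-np.sin(yaw),np.cos(yaw)])
for d in (.004,.010,.018,.03,.045,.062):
    e=np.array([x0,y0])+dr*d
    env.movel(np.r_[e,.0485],R(yaw),rate=.08)
    s=env.sense();f=s['wrist_force']-f0;print(d,round(s['t'],2),np.round(s['ee_pos'],4),np.round(f,1),np.round(s['moment'],2))
    if np.linalg.norm(f)>45: break
snap('side','side10');snap('top','top10')
E
python3 -c "
import cv2
a=cv2.imread('pics/top10.png')[130:260,230:430];cv2.imwrite('pics/top10c.png',cv2.resize(a,None,fx=4,fy=4,interpolation=2))"
```

```text
[ 0.39014926  0.79297454 -0.03386034]
29.7583 [ 0.61231509 -0.04952647  0.04749592] [ 1.01726426  0.04649981 -2.45643269] 0.02114063760428797
eased 30.0083 [ 0.61058977 -0.04952492  0.04764178] [ 1.7 -0.8 -5.4] [-0.1  -0.43  0.07]
0.004 30.26 [ 0.6106 -0.0494  0.0481] [ 1.8 -8.9 -7.1] [-1.76 -0.53  0.1 ]
0.01 30.51 [ 0.6107 -0.0491  0.0482] [  2.5 -17.8  -7.8] [-4.02 -0.53  0.17]
0.018 30.76 [ 0.6107 -0.0485  0.0484] [  2.8 -30.6  -9.7] [-6.91 -0.55  0.09]
0.03 31.06 [ 0.6103 -0.0194  0.0479] [-0.6 -1.2 -4.4] [-0.14  0.11 -0.01]
0.045 31.39 [ 0.6114 -0.0022  0.0483] [-0.4 -1.  -4.7] [-0.06  0.01  0.01]
0.062 31.75 [0.6119 0.0137 0.0484] [-0.  -0.  -4.4] [-0.04  0.03  0.02]
```

View pics/top10c.png

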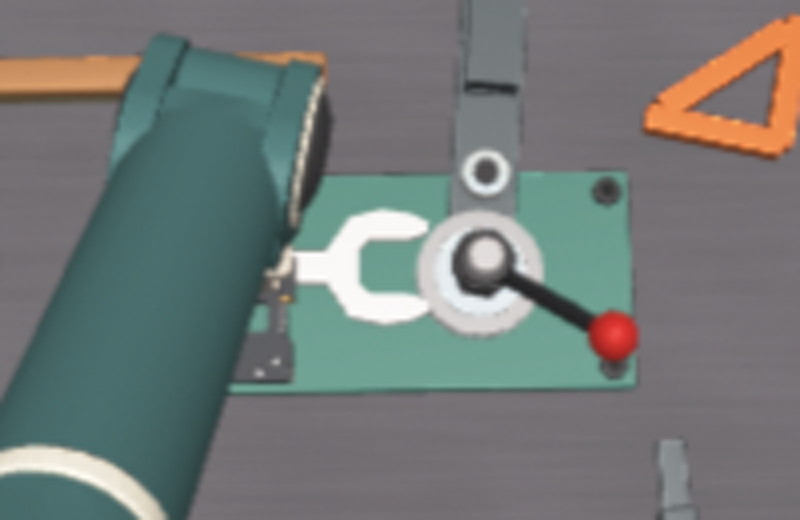

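The spanner came free and is still in the grip. I'll lay it back at its old place on the mat.

```bash
python3 - <<'E'
from h import *
p=env.sense()['ee_pos']
env.movel(np.array([p[0],p[1],.12]),rate=.25)
Rg=R(np.radians(-4.1))
env.movel(np.array([.5765,.366,.12]),Rg,rate=.3)
s=env.sense();f0=s['wrist_force']
env.movel(np.array([.5765,.366,.025]),Rg,rate=.2)
for z in (.013,.010,.009,.008):
    env.movel(np.array([.5765,.366,z]),Rg,rate=.05)
    s=env.sense();print(z,round(s['t'],2),s['ee_pos'],np.round(s['wrist_force']-f0,1))
    if s['wrist_force'][2]-f0[2]>4: break
effector.release()
env.movel(np.array([.5765,.366,.15]),Rg,rate=.25)
print(env.sense()['t'])
snap('wrist','w11')
env.reach(np.array([.45,.30,.30]),Rg)
snap('top','top11');snap('side','side11');print(env.sense()['t'])
print([(np.round(q['at'],4).tolist(),round(q['score'],2)) for q in tip_of('side','lever_ball')[:2]])
E
python3 -c "
import cv2
a=cv2.imread('pics/side11.png')[90:300,190:470];cv2.imwrite('pics/side11c.png',cv2.resize(a,None,fx=2.8,fy=2.8,interpolation=2))"
```

```text
0.013 34.63 [0.5763584  0.36607627 0.01304604] [ 0.1  1.  -1.5]
0.01 34.88 [0.57643727 0.36602584 0.0099299 ] [ 0.1  0.  -0.9]
0.009 35.13 [0.57657941 0.36610034 0.00908518] [-0.3  1.4 -0.3]
0.008 35.38 [0.57672773 0.36616774 0.00849174] [-1.3  0.   3.4]
37.2167
38.2083
[([0.5514, -0.2157, 0.1115], 0.51)]
```

View pics/side11c.png

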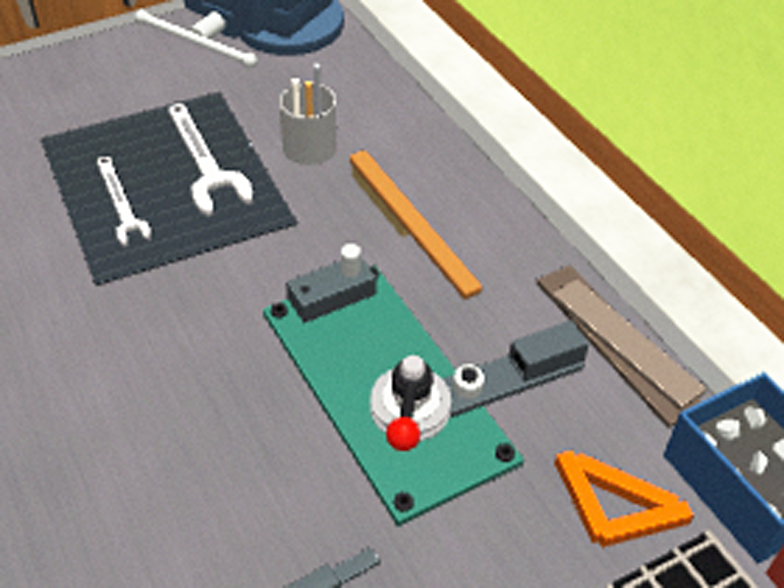

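View pics/w11.png

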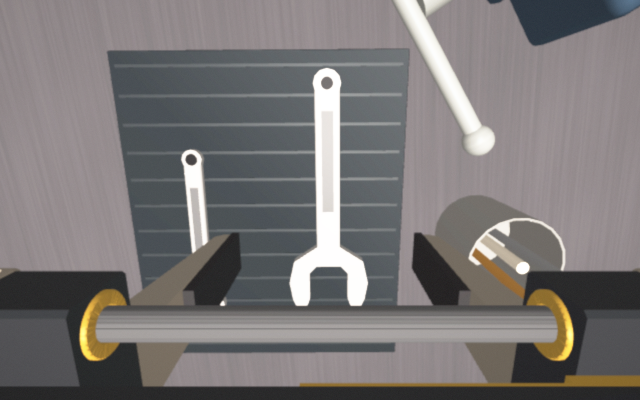

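View pics/top11.png

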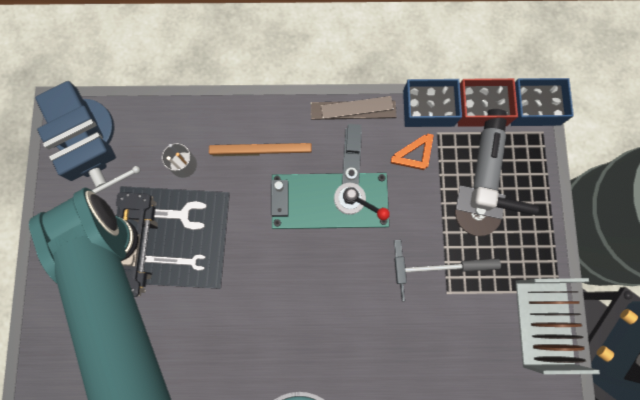

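```bash
python3 - <<'E'
from lev import *
for f,cam in (('top10','top'),('top11','top'),('side11','side')):
    p=cv2.imread(f'pics/{f}.png')[:,:,::-1].astype(int)
    m=(p[...,0]>150)&(p[...,1]<60)&(p[...,2]<60)
    X=proj(cam,[PV[0],PV[1],.1])[0];vv,uu=np.mgrid[0:400,0:640];m&=np.hypot(uu-X[0],vv-X[1])<60
    v,u=np.nonzero(m);b=np.array([u.mean(),v.mean()])
    print(f,min(((np.hypot(*(proj(cam,[PV[0]+.095*np.cos(a),PV[1]+.095*np.sin(a),.112])[0]-b)),np.degrees(a)) for a in np.radians(np.arange(-160,-60,.25)))))
workorder.finish_job();print(env.sense()['t'])
E
```

```text
top10 (np.float64(0.27404612747800944), np.float64(-125.74999999999999))
top11 (np.float64(0.36033681201631135), np.float64(-125.74999999999999))
side11 (np.float64(0.8859941547157161), np.float64(-126.5))
the job is handed in; nothing more can be done
the job is handed in; nothing more can be done
```

The locknut is tight, the spanner is back flat on the mat, and I handed the job in at about 38 s. One check is weak: the hex nut turned more than the roughly 0.12 rad described, though my estimate stays inside 0.35.

- **Spanner on:** I slid it along the bender's y onto the lower nut until it met a firm stop, pressing to about 13 N. I then lowered it onto the washer and stock rest and let go. Pictures showed the jaw around the nut and the handle beside the pin. After tightening, the handle lay against the pin.
- **Tightening:** I pushed the ball with closed fingers from about −73° to a hard stop, reaching about 23 N at the ball (2.2 N m).
- **Nut setting:** I could not see the nut itself, so these values come from the ball angle, assuming the locknut is at 1.20, and are good to about 2°:

| Moment | Ball angle | Implied nut turn |
|---|---|---|
| At full push | about −133° | about 0.32 rad |
| After letting go of the lever | about −129.5° | about 0.26 rad |
| After drawing the spanner off | about −126° | about 0.2 rad |

- **Drawing off:** The spanner stuck and needed about 31 N. When it came free, the lever went back about 3.5°. I read this as the nut and locknut turning back together. A slight loosening of the locknut would look the same.
- **Last pictures:** The big spanner lies flat on the mat at its old place. The other tools look unmoved, and the gripper is clear of everything.

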